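# Dock a tall puck magazine and top it up

## Robot

A 6-joint arm with a two-finger parallel gripper is mounted at the origin on a cart in front of the work surface, level with it; the furniture and walls round the work are solid. World frame = base frame: x ahead of the robot, y to its left, z up, the work surface at z = 0. Lengths are in m, angles in rad, forces in N, time in s.
With the tool pointing down it reaches from about 0.35 to 0.725 m from the base axis. Payload 6 kg.
Tool frame: the origin (TCP) lies at the very end of the fingers, on their centre line; the grasp point (between the pads) lies 19 mm behind it; z points along the fingers, y is the line along which they close (so a half turn about z gives the same grasp; the last joint's range is limited). The gripper opens to 85 mm and grips with 20 to 120 N. Pads are 22 mm wide; open, the fingers measure 114 mm over their backs; the gripper's body (76 mm by 85 mm) begins 54 mm behind the grasp point. The pads swing forward as they close: fully open they stand 13 mm farther back than shut.
Start: joints at [1.483, 0.04, 0.085, 0, -1.615, -0.334], TCP at [0.246, 0.547, 0.231] pointing down, gripper open.
Joint ranges: [-2.56, 2.56], [-1.29, 2.01], [-1.08, 1.49], [-3.29, 1.98], [-2.81, -0.18], [-2.99, 2.99]. Speed limits (rad/s): [2.57, 2.57, 3.01, 3.14, 3.14, 3.14].

## Interface

Orientations are given as a rotation vector (axis times angle).
In Python, from cell import r gives the robot as it stands.
- The arm moves only by the shell command python3 nudge.py 'ROWS' [FORCE]. ROWS is 1 to 20 rows, parted by semicolons, with the numbers parted by commas; each row has 7 numbers: dx, dy, dz in units of 5 mm, then a rotation vector rx, ry, rz in units of 0.05 rad, then the finger opening in m; each row is the pose to reach, as a shift and turn from the pose commanded when the command began, along the tool's axes at that moment; what a row does not reach only later rows make up. A row lasts 1/8 s, in which the tool goes at most 0.0625 m and 0.188 rad, less where a joint would pass 70% of its speed; a pose out of reach is approached as far as the arm can. The fingers move at their own pace and stop on an object; FORCE is the grip in N (left out, the last holds). Time passes only in rows, so rows that do not move let the fingers close. It prints the time, the measured TCP pose, the force, the opening and the grip force at its end. Input that does not fit is refused with a message, and nothing moves.
- r.read_state(): the state, without advancing time (a new reading comes with each control period).
- r.read_camera(name): name is "scene" or "side" or "wrist"; returns a dict with "img" (384x512x3 uint8, red, green, blue), "K" (3x3 intrinsics, pixels), "dist" ([k1, k2, p1, p2, k3] as OpenCV has them; the pictures are not rectified), "eye" and "rotation" of the camera in the world; the wrist camera has in their place "mount" (4x4, takes a point from camera to tool coordinates, whose origin is the TCP and whose axes are the flange's). Camera axes: x right, y up, looking along -z (the intrinsics and any distortion apply to the point x, -y, -z); pixel columns grow to the right and rows downward; lengths in m; the calibration is good to about 2 mm. A picture is of the moment at which its call begins: read the wrist's pose just before it. There is no depth.
- r.close_job(): hands the job in; it is judged then, once.
The state is a dict: "time_s": time; "joints": joint angles; "dq": joint speeds; "effort": joint torques, N m; "tool_pos": TCP position; "ee_rot": TCP orientation; "force": force on the tool from outside, world axes, zero at the start; "torque": the same for the moment, N m; "finger_gap": finger opening in m; "finger_force": force on a finger pad.
Only numpy, scipy, OpenCV 4.12 (cv2) and the standard library are available. Lean on these libraries where they do the work, as an engineer would, in place of code of your own. Each camera call takes 0.05 s, during which the arm holds its last target. There are 200 camera calls.

## Task

Push the tall rod magazine along the bench into its dock, keeping it upright and standing on its foot all the way (do not lift it), until the foot is fully home against the end stop, and swing the latch arm fully shut behind its tail. Also load the one loose spacer puck through its top ring, so that all five lie flat in one stack inside the rods. Leave the tape, mug, wheel hub and spray can where they stand.

Things in the scene. Friction and masses are not known exactly. Their poses are not given: they have to be found in the camera images.
- magazine: Loose, top-heavy, 0.45 kg empty: black foot 126 x 100 mm, 22 mm thick, with four upright 6 mm rods to a funnel ring (77 mm wide, rim at 198 mm); four pucks in it. Origin under the foot on the tower axis, x to its front (enters the dock first), z up. Foot reaches 36 mm ahead, 90 mm back (low tail), 50 mm each side. Push it low: pushed high or stopped from speed it tips forward. Friction 0.6.
- magazine_mouth (a point): Centre of the funnel mouth, level with the rim, 198 mm above the foot's underside; inner diameter about 68 mm at the rim, 59 mm from 16 mm below it; under it the rods leave a 57 mm bore for the 52 mm pucks. The stack stands on the foot's top at 22 mm; five pucks reach to 192 mm.
- magazine_tail (a point): Centre of the rear face of the magazine's tail, 90 mm behind the tower's axis and 11 mm up. The face is flat and 100 mm wide, square to the magazine's x axis.
- dock: Fixed, grey: two rails 106 mm apart inside (26 mm high; keeper strips on top to 31 mm reach 7 mm in over the foot's edges), end stop 36 mm high with face at x = +36 mm. Origin on the bench, where the magazine's origin lies when home (axes then agree); x is the way in. Rails run from x = -60 to +50 mm, flared lead-ins on to -92 mm (mouth about 127 mm wide). No floor plate.
- latch (a joint): Latch arm on an upright hinge right of the dock's mouth (looking along dock x): steel bar 82 mm long, 8 to 23 mm above the bench. 0 = open, pointing back out of the mouth and 15 degrees outward; grows as it swings in, clockwise from above; 1.83 = shut at its stop, square across the mouth, 3.5 mm behind the tail of a magazine that is home. Stays where left (friction 0.05 N m).
- latch_knob (a point): Point on the axis of the latch arm's upright black knob, 66 mm from the pivot; knob 16 mm in diameter, from 26 to 58 mm above the bench, this point at 50 mm. Push it round, or straddle it with the fingers.
- latch_pivot (a point): The latch arm's pivot axis, at dock x = -99.5 mm, y = -84 mm (24 mm above the bench).
- stack0: Aluminium spacer puck, a plain disc 52 mm in diameter and 34 mm tall with faces recessed 3 mm, about 0.1 kg; origin at the centre of its underside, z along its axis. Already in the magazine, number 1 from the bottom.
- stack1: Aluminium spacer puck, a plain disc 52 mm in diameter and 34 mm tall with faces recessed 3 mm, about 0.1 kg; origin at the centre of its underside, z along its axis. Already in the magazine, number 2 from the bottom.
- stack2: Aluminium spacer puck, a plain disc 52 mm in diameter and 34 mm tall with faces recessed 3 mm, about 0.1 kg; origin at the centre of its underside, z along its axis. Already in the magazine, number 3 from the bottom.
- stack3: Aluminium spacer puck, a plain disc 52 mm in diameter and 34 mm tall with faces recessed 3 mm, about 0.1 kg; origin at the centre of its underside, z along its axis. Already in the magazine, number 4 from the bottom.
- puck: Aluminium spacer puck, a plain disc 52 mm in diameter and 34 mm tall with faces recessed 3 mm, about 0.1 kg; origin at the centre of its underside, z along its axis. The loose one, standing flat on the bench on the robot's right.
- tape: Bystander: roll of tape 94 mm across, 25 mm high, lying behind the work.
- mug: Bystander: mug 81 mm across, 101 mm high, behind the work.
- hub: Bystander: bicycle wheel hub 110 mm long, 60 mm high, on the near left.
- aerosol: Bystander: small grey spray can 44 mm in diameter, 85 mm high, behind the dock.

How it is judged:
By the outcome, as a careful person would: the job done as asked, in the order asked, and still so for the second after the job is handed in, with the robot touching nothing.
It also fails if it takes over 72 s, if anything falls off the work surface, if the arm or the gripper's body presses on something with over 40 N, if the wrist force passes 120 N, or if a joint passes its speed limit or range.

## Working session

There is one attempt and no reset: what is moved stays moved. The work goes in short steps, Python scripts to look and compute and a shell command to move; the robot and the scene stay as the last step left them, time stands still between calls to the robot, and variables do not carry over. Pictures are saved under pics/ and viewed, at most 10 in all, crops included, and the job is handed in when it is done.

```bash
ls; mkdir -p pics
python3 - <<'E'
from cell import r
import cv2
for n in("scene","side"):
    c=r.read_camera(n); cv2.imwrite(f"pics/{n}0.png",c["img"][:,:,::-1]); print(n,c["K"],c["dist"],c["eye"],c["rotation"])
c=r.read_camera("wrist");print(c["mount"],c["K"],c["dist"])
s=r.read_state();print(s)
E
```

```text
cell.py
nudge.py
pics
  3 cell.py
  5 nudge.py
  8 total
scene [[413.38241059   0.         260.43780072]
 [  0.         413.38241059 190.82523899]
 [  0.           0.           1.        ]] [-0.00275557  0.          0.          0.          0.        ] [ 0.11756584 -0.69130656  0.65101242] [ 0.97962435 -0.30330142 -0.54224702]
side [[479.04869908   0.         263.28055783]
 [  0.         479.04869908 201.63556578]
 [  0.           0.           1.        ]] [-0.06845235  0.          0.          0.          0.        ] [ 0.18278926 -1.10068441  1.02584822] [ 0.92322515 -0.17581707 -0.30591283]
[[ 8.10430150e-04  9.47232279e-01  3.20546960e-01  8.25186301e-02]
 [ 9.99999647e-01 -6.96826805e-04 -4.69113859e-04  1.61214652e-03]
 [-2.20994075e-04  3.20547227e-01 -9.47232509e-01 -1.42434365e-01]
 [ 0.00000000e+00  0.00000000e+00  0.00000000e+00  1.00000000e+00]] [[277.06810115   0.         257.77732628]
 [  0.         277.06810115 191.03460181]
 [  0.           0.           1.        ]] [-0.00228406  0.          0.          0.          0.        ]
{'time_s': 0.15, 'joints': array([ 1.48268904e+00,  4.06485633e-02,  8.40504878e-02, -3.37321426e-04,
       -1.61552649e+00, -3.33673631e-01]), 'dq': array([ 0.00115789, -0.00187911,  0.00375663,  0.00217205, -0.00100698,
        0.00120095]), 'effort': array([-2.06045013e-03, -3.68621027e+01,  3.47689784e+01,  6.93627968e+00,
       -4.41880227e-03, -3.08134574e-06]), 'tool_pos': array([0.24548489, 0.54719537, 0.23052808]), 'ee_rot': array([ 3.07066584e+00, -6.57324422e-01, -2.69716785e-04]), 'force': array([-0.34364357, -0.35814648, -0.03355058]), 'torque': array([0.03146202, 0.03355902, 0.00694309]), 'finger_force': 0.0, 'finger_gap': 0.0853265631641133}
```

View pics/scene0.png

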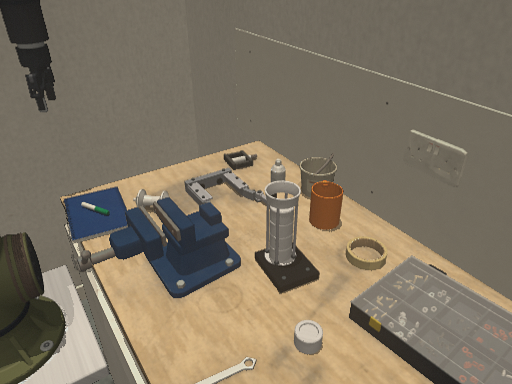

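View pics/side0.png

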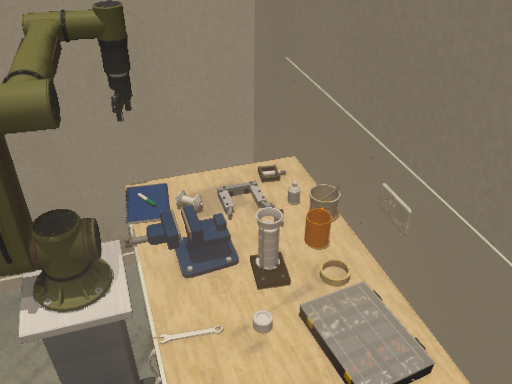

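```bash
cat > h.py <<'E'
from cell import r
import numpy as np, cv2
from scipy.spatial.transform import Rotation as R
def grab(n):
    s=r.read_state(); c=r.read_camera(n)
    if n=="wrist":
        T=np.eye(4);T[:3,:3]=R.from_rotvec(s["ee_rot"]).as_matrix();T[:3,3]=s["tool_pos"]
        M=T@np.array(c["mount"]); c["eye"]=M[:3,3]; c["R"]=M[:3,:3]
    else: c["R"]=R.from_rotvec(c["rotation"]).as_matrix()
    c["eye"]=np.array(c["eye"]); return c
def ray(c,px):
    u=cv2.undistortPoints(np.array([[px]],float),c["K"],c["dist"])[0,0]
    d=c["R"]@np.array([u[0],-u[1],-1]); return d/np.linalg.norm(d)
def onz(c,px,z):
    d=ray(c,px); return c["eye"]+d*(z-c["eye"][2])/d[2]
def tri(c1,p1,c2,p2):
    d1,d2=ray(c1,p1),ray(c2,p2)
    t=np.linalg.lstsq(np.c_[d1,-d2],c2["eye"]-c1["eye"],rcond=None)[0]
    a,b=c1["eye"]+t[0]*d1,c2["eye"]+t[1]*d2
    return (a+b)/2,np.linalg.norm(a-b)
def proj(c,P):
    p=c["R"].T@(np.array(P,float)-c["eye"]); return cv2.projectPoints(np.array([[p[0],-p[1],-p[2]]]),np.zeros(3),np.zeros(3),c["K"],c["dist"])[0][0,0]
def totool(v):
    return R.from_rotvec(r.read_state()["ee_rot"]).as_matrix().T@np.array(v)
E
python3 - <<'E'
from h import *
a=grab("scene");b=grab("side")
for n,p,q in(("ring",(282,188),(268.5,215)),("puck",(308,330),(262,317)),("mug",(326,187),(318,213)),("tape",(366,248),(335,270)),("can",(278,164),(293,186))): print(n,tri(a,p,b,q))
for n,p,z in(("footR",(255,255),.022),("footnear",(280,281),.022),("footright",(318,266),.022),("latch",(268,196),.02),("dock",(188,183),.03),("dock2",(232,172),.03),("dock3",(196,197),.03),("vise",(240,262),.02),("visetop",(220,225),.1),("box",(352,300),.05)):print(n,onz(a,p,z))
for n in "scene","side":
  c=a if n=="scene" else b
  x,y,w,h=(170,140,200,150) if n=="scene" else (195,160,150,130)
  im=cv2.resize(c["img"][y:y+h,x:x+w],None,fx=4,fy=4,interpolation=cv2.INTER_CUBIC); cv2.imwrite(f"pics/{n}_crop.png",im[:,:,::-1])
E
```

```text
(no output)
```

View pics/scene_crop.png

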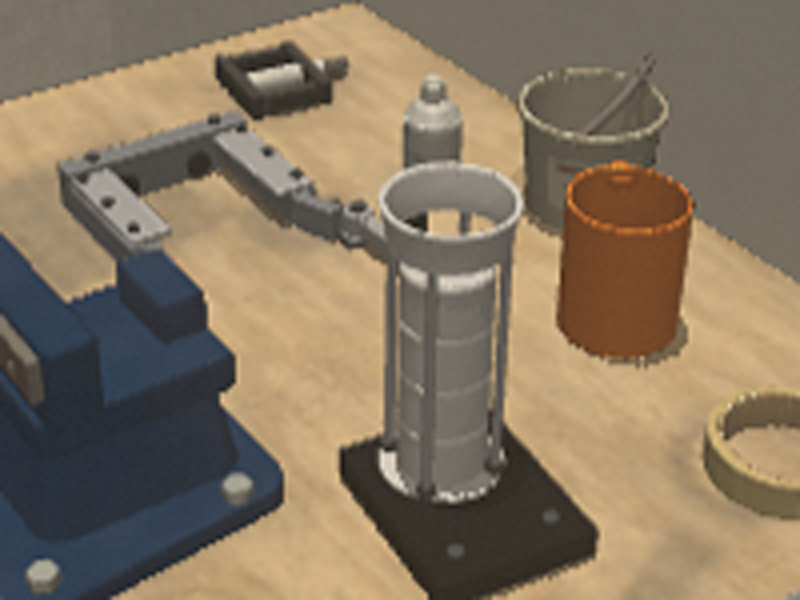

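Units first: shifts go in units of 5 mm and turns go in units of 0.05 rad. So 0.523 m is 104.6, 0.298 m is 59.6, -0.41 rad is -8.2.

```bash
python3 nudge.py '104.6,59.6,-20,0,0,-8.2,0.085;104.6,59.6,-20,0,0,-8.2,0.085;104.6,59.6,-20,0,0,-8.2,0.085;104.6,59.6,-20,0,0,-8.2,0.085;104.6,59.6,-20,0,0,-8.2,0.085;104.6,59.6,-20,0,0,-8.2,0.085;104.6,59.6,-20,0,0,-8.2,0.085;104.6,59.6,-20,0,0,-8.2,0.085;104.6,59.6,-20,0,0,-8.2,0.085;104.6,59.6,-20,0,0,-8.2,0.085;104.6,59.6,-20,0,0,-8.2,0.085;104.6,59.6,-20,0,0,-8.2,0.085'
python3 - <<'E'
from h import *
c=grab("wrist"); np.save("w1.npy",c,allow_pickle=True)
im=cv2.resize(c["img"],(800,600),interpolation=cv2.INTER_CUBIC);cv2.imwrite("pics/w1.png",im[:,:,::-1]);print(c["eye"],r.read_state()["tool_pos"])
E
```

```text
time_s: 1.75
tool_pos: [0.6007, 0.0615, 0.3309]
ee_rot: [3.141, -0.019, -0.001]
force: [-0.4, 0.8, -0.5]
finger_gap: 0.085
finger_force: 0.0
[0.68264584 0.05903923 0.47323426] [0.60046216 0.06198928 0.33110161]
```

View pics/w1.png

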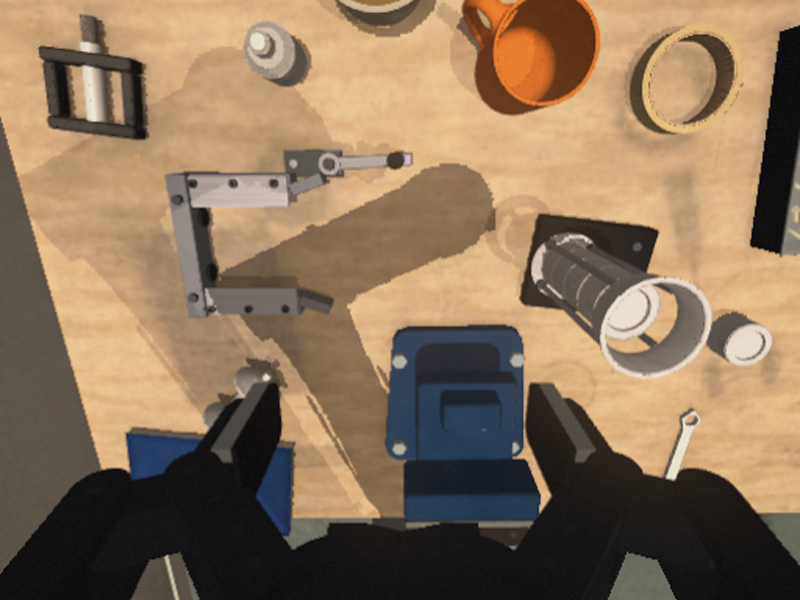

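Run:
```python
from h import *
c=np.load("w1.npy",allow_pickle=True).item()
P=lambda x,y,z:onz(c,(x/1.5625,y/1.5625),z)
for n,x,y,z in(("foot FL",539,214,.022),("foot FR",658,230,.022),("foot NL",522,303,.022),("railF out a",192,174,.031),("railF out b",287,177,.031),("railF in a",190,206,.031),("railF in b",289,207,.031),("railN in a",212,287,.031),("railN in b",299,290,.031),("railN out a",212,316,.031),("railN out b",301,313,.031),("stop in",188,200,.036),("stop in2",213,287,.036),("stop top outL",167,174,.036),("stop top outR",190,317,.036),("leadF end",326,180,.026),("leadN end",331,304,.026),("pivot",329,162,.024),("knob top",397,159,.058),("vise R",527,400,.02),("visetopright",523,328,.02),("bin",751,247,.05),("mug L",470,10,.08)): print(n,P(x,y,z).round(4))
im=c["img"]; g=im.max(2); m=((g<60)*255).astype(np.uint8)
n,l,st,ce=cv2.connectedComponentsWithStats(m)
for i in range(1,n):
    if st[i,4]>150:print(st[i],ce[i])
```

```text
foot FL [ 0.6201 -0.0811  0.022 ]
foot FR [ 0.6021 -0.207   0.022 ]
foot NL [ 0.5228 -0.071   0.022 ]
railF out a [0.6642 0.2664 0.031 ]
railF out b [0.6603 0.1732 0.031 ]
railF in a [0.6333 0.2736 0.031 ]
railF in b [0.6312 0.1741 0.031 ]
railN in a [0.5479 0.2645 0.031 ]
railN in b [0.5435 0.1717 0.031 ]
railN out a [0.5148 0.2696 0.031 ]
railN out b [0.5172 0.1719 0.031 ]
stop in [0.6398 0.2722 0.036 ]
stop in2 [0.5494 0.2611 0.036 ]
stop top outL [0.6647 0.2884 0.036 ]
stop top outR [0.5158 0.2912 0.036 ]
leadF end [0.6567 0.1359 0.026 ]
leadN end [0.5254 0.1394 0.026 ]
pivot [0.6738 0.1321 0.024 ]
knob top [0.6763 0.0643 0.058 ]
vise R [ 0.3984 -0.0871  0.02  ]
visetopright [ 0.492 -0.075  0.02 ]
bin [ 0.5891 -0.2862  0.05  ]
mug L [0.7871 0.0051 0.08  ]
[ 480   16   32  146 2719] [498.35343876  93.14122839]
[ 28  37  27  40 350] [39.39714286 55.62285714]
[ 62  37  31  52 410] [85.26097561 62.91463415]
[123 133  16  52 447] [130.26845638 157.77181208]
[ 334  138   87   57 1368] [382.24415205 153.57675439]
[252 208  79   9 178] [290.29213483 209.79775281]
[ 266  220   65   54 1426] [292.90743338 233.78190743]
[    0   245   512   139 33983] [256.77067946 340.79486802]
[282 250  38  23 355] [298.63661972 254.89859155]
[ 259  291   87   28 1844] [299.5840564  305.29501085]
```

```bash
python3 nudge.py '-9.2,60,0,0,0,33.6,0.05;-9.2,60,0,0,0,33.6,0.05;-9.2,60,0,0,0,33.6,0.05;-9.2,60,0,0,0,33.6,0.05;-9.2,60,0,0,0,33.6,0.05;-9.2,60,0,0,0,33.6,0.05;-9.2,60,0,0,0,33.6,0.05;-9.2,60,0,0,0,33.6,0.05;-9.2,60,12,0,0,33.6,0.05;-9.2,60,24,0,0,33.6,0.05;-9.2,60,24,0,0,33.6,0.05' 20
python3 - <<'E'
from h import *
c=grab("wrist"); np.save("w2.npy",c,allow_pickle=True)
im=cv2.resize(c["img"],(800,600),interpolation=cv2.INTER_CUBIC);cv2.imwrite("pics/w2.png",im[:,:,::-1]);s=r.read_state();print(s["tool_pos"],s["joints"].round(2))
M=R.from_rotvec(s["ee_rot"]).as_matrix();print(M.round(3))
E
```

```text
time_s: 3.18
tool_pos: [0.5487, -0.2359, 0.2054]
ee_rot: [2.081, -2.345, -0.014]
force: [-0.3, 0.3, 1.1]
finger_gap: 0.0497
finger_force: 0.0
[ 0.55056529 -0.23716183  0.21089789] [-0.07  0.04  0.05  0.   -1.58 -0.05]
[[-0.119 -0.993 -0.003]
 [-0.993  0.119 -0.   ]
 [ 0.001  0.003 -1.   ]]
```

View pics/w2.png

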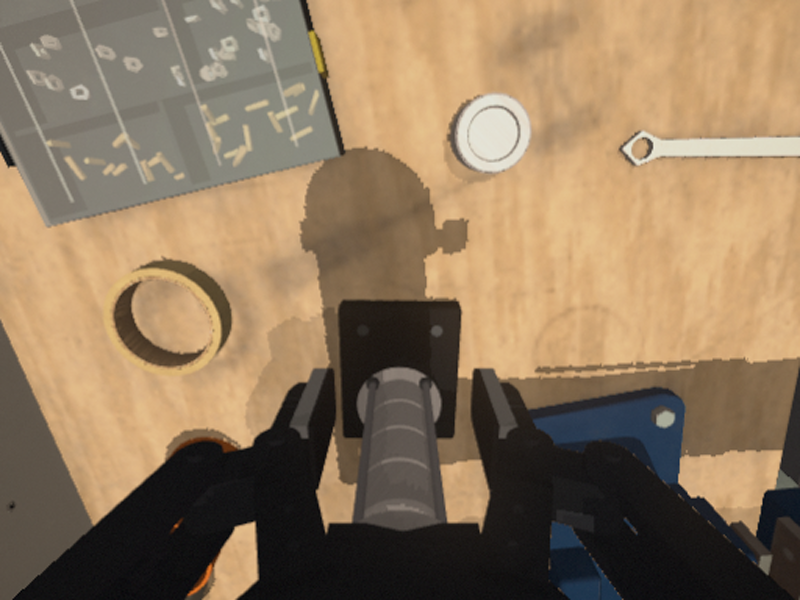

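Run:
```python
from h import *
c=np.load("w2.npy",allow_pickle=True).item();c1=np.load("w1.npy",allow_pickle=True).item()
k=1.5625
a=onz(c,(340/k,300/k),.022);b=onz(c,(461/k,303/k),.022);print(a,b,(a+b)/2,np.degrees(np.arctan2((b-a)[0],-(b-a)[1])), np.linalg.norm(a-b))
d=a-b; print("heading",np.degrees(np.arctan2(d[1],d[0]))+90)
# puck blob
for cc,(x,y,w,h) in((c,(275,45,75,75)),(c1,(445,190,60,60))):
    g=cc["img"][y:y+h,x:x+w]; m=((g.min(2)>165)&((g.max(2).astype(int)-g.min(2))<25)).astype(np.uint8)
    cs=max(cv2.findContours(m,0,2)[0],key=cv2.contourArea); e=cv2.fitEllipse(cv2.convexHull(cs)); p=(e[0][0]+x,e[0][1]+y);print(p,e[1],onz(cc,p,.034)); cc["pk"]=p
print(tri(c,c["pk"],c1,c1["pk"]))
print(onz(c,(493/k,133/k),.034))
```

```text
[ 0.59888099 -0.2141624   0.022     ] [ 0.50351165 -0.19993137  0.022     ] [ 0.55119632 -0.20704688  0.022     ] -98.48706197849079 0.09642527217640222
heading 81.51293802150921
(315.34032440185547, 84.88623046875) (44.816932678222656, 49.05675506591797) [ 0.47425012 -0.32411094  0.034     ]Traceback (most recent call last):
  File "<stdin>", line 9, in <module>
cv2.error: OpenCV(4.12.0) /io/opencv/modules/imgproc/src/shapedescr.cpp:361: error: (-201:Incorrect size of input array) There should be at least 5 points to fit the ellipse in function 'fitEllipseNoDirect'
```

Converted, -0.02 m is -4, -0.01 m is -2, 0.02 rad is 0.4.

```bash
python3 nudge.py '0,0.4,12,0,0,0.4,0.05;0,0.4,24,0,0,0.4,0.05;0,0.4,34,0,0,0.4,0.05;0,0.4,40,0,0,0.4,0.05;0,0.4,41.4,0,0,0.4,0.05;0,0.4,41.4,0,0,0.4,0.05;-2,0.4,41.4,0,0,0.4,0.05;-3,0.4,41.4,0,0,0.4,0.05;-4,0.4,41.4,0,0,0.4,0.05;-5,0.4,41.4,0,0,0.4,0.05;-6,0.4,41.4,0,0,0.4,0.05;-7,0.4,41.4,0,0,0.4,0.05;-8,0.4,41.4,0,0,0.3,0.05;-10,0.4,41.4,0,0,0.2,0.05;-12,0.4,41.4,0,0,0.1,0.05;-14,0.4,41.4,0,0,0,0.05'
python3 - <<'E'
from h import *
ims=[]
for n,(x,y,w,h) in(("scene",(170,140,200,150)),("wrist",(150,120,300,225))):
    c=grab(n);np.save(n+"3.npy",c,allow_pickle=True); ims.append(cv2.resize(c["img"][y:y+h,x:x+w],(400,300),interpolation=cv2.INTER_CUBIC))
cv2.imwrite("pics/p3.png",np.hstack(ims)[:,:,::-1])
E
```

```text
time_s: 5.22
tool_pos: [0.5574, -0.1694, 0.0046]
ee_rot: [2.081, -2.351, 0.002]
force: [-0.9, -5.9, -0.3]
finger_gap: 0.0498
finger_force: 3.0
```

View pics/p3.png

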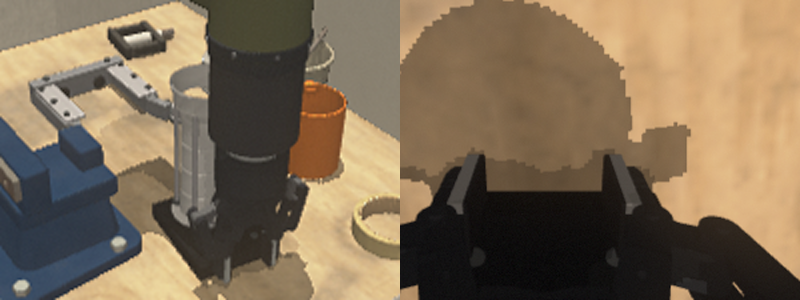

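```bash
python3 nudge.py '-1.2,0,0,0,0,-0.12,0.05;-3.2,0,0,0,0,-0.24,0.05;-5.4,0,0,0,0,-0.36,0.05;-7.6,0,0,0,0,-0.48,0.05;-9.8,0,0,0,0,-0.6,0.05;-12,0.2,0,0,0,-0.72,0.05;-14.2,0.2,0,0,0,-0.84,0.05;-16.4,0.2,0,0,0,-0.96,0.05;-18.6,0.2,0,0,0,-1.08,0.05;-20.8,0.4,0,0,0,-1.2,0.05;-23,0.4,0,0,0,-1.32,0.05;-25.2,0.4,0,0,0,-1.44,0.05;-27.4,0.4,0,0,0,-1.56,0.05;-29.4,0.4,0,0,0,-1.68,0.05;-31,0.4,0,0,0,-1.8,0.05;-32,0.4,0,0,0,-1.8,0.05'
python3 - <<'E'
from h import *
ims=[]
for n,(x,y,w,h) in(("scene",(170,140,160,120)),("wrist",(150,120,300,225))):
    c=grab(n);np.save(n+"4.npy",c,allow_pickle=True); ims.append(cv2.resize(c["img"][y:y+h,x:x+w],(400,300),interpolation=cv2.INTER_CUBIC))
cv2.imwrite("pics/p4.png",np.hstack(ims)[:,:,::-1])
E
```

```text
time_s: 7.32
tool_pos: [0.5748, -0.0105, 0.0045]
ee_rot: [2.185, -2.254, 0.002]
force: [-0.8, -7.4, 2.0]
finger_gap: 0.05
finger_force: 3.5
```

View pics/p4.png

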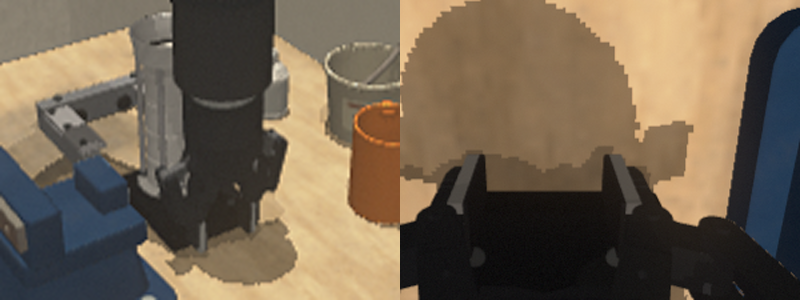

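Converted, -0.01 m is -2, -0.095 m is -19.

```bash
python3 nudge.py '-0.8,-0.2,0,0,0,0,0.05;-2.4,-0.6,0,0,0,0,0.05;-4,-1,0,0,0,0,0.05;-5.6,-1.4,0,0,0,0,0.05;-7.2,-1.8,0,0,0,0,0.05;-8.8,-2,0,0,0,0,0.05;-10.4,-2.1,0,0,0,0,0.05;-12,-2.2,0,0,0,0,0.05;-13.6,-2.2,0,0,0,0,0.05;-15.2,-2.2,0,0,0,0,0.05;-16.8,-2.2,0,0,0,0,0.05;-18,-2.2,0,0,0,0,0.05;-19,-2.2,0,0,0,0,0.05'
python3 - <<'E'
from h import *
ims=[]
for n,(x,y,w,h) in(("side",(200,160,120,90)),("wrist",(150,120,300,225))):
    c=grab(n);np.save(n+"5.npy",c,allow_pickle=True); ims.append(cv2.resize(c["img"][y:y+h,x:x+w],(400,300),interpolation=cv2.INTER_CUBIC))
cv2.imwrite("pics/p5.png",np.hstack(ims)[:,:,::-1])
E
```

```text
time_s: 9.05
tool_pos: [0.5888, 0.084, 0.0045]
ee_rot: [2.184, -2.255, 0.001]
force: [-0.1, -7.7, 2.3]
finger_gap: 0.0501
finger_force: 3.7
```

View pics/p5.png

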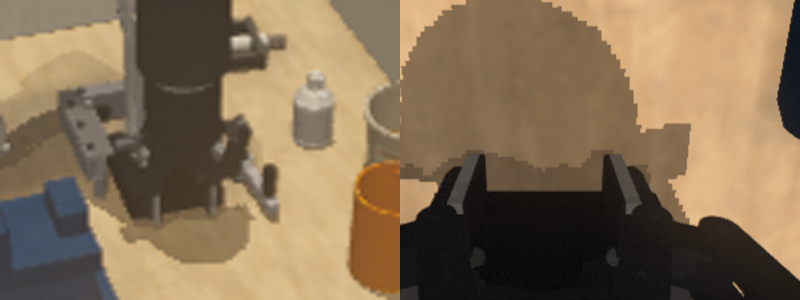

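Converted, -0.035 m is -7, -0.039 m is -7.8.

```bash
python3 nudge.py '-0.6,0,0,0,0,0,0.05;-1.6,0,0,0,0,0,0.05;-2.6,0,0,0,0,0,0.05;-3.6,0,0,0,0,0,0.05;-4.6,0,0,0,0,0,0.05;-5.6,0,0,0,0,0,0.05;-6.4,0,0,0,0,0,0.05;-7,0,0,0,0,0,0.05;-7.4,0,0,0,0,0,0.05;-7.8,0,0,0,0,0,0.05'; python3 nudge.py '-0.4,0,0,0,0,0,0.05;-0.8,0,0,0,0,0,0.05'
```

```text
time_s: 10.4
tool_pos: [0.59, 0.1226, 0.0045]
ee_rot: [2.184, -2.255, 0.002]
force: [-0.1, -7.1, 3.4]
finger_gap: 0.0501
finger_force: 4.1
time_s: 10.65
tool_pos: [0.59, 0.1264, 0.0044]
ee_rot: [2.184, -2.254, 0.002]
force: [-0.6, -7.8, 3.4]
finger_gap: 0.0499
finger_force: 4.3
```

```bash
python3 nudge.py '-0.4,0,0,0,0,0,0.05;-0.6,0,0,0,0,0,0.05'; python3 nudge.py '-0.2,0,0,0,0,0,0.05;-0.4,0,0,0,0,0,0.05'; python3 nudge.py '-0.2,0,0,0,0,0,0.05;-0.4,0,0,0,0,0,0.05'
```

```text
time_s: 10.9
tool_pos: [0.59, 0.1294, 0.0044]
ee_rot: [2.184, -2.254, 0.002]
force: [-1.8, -8.7, 3.9]
finger_gap: 0.0499
finger_force: 4.4
time_s: 11.15
tool_pos: [0.5901, 0.1313, 0.0045]
ee_rot: [2.184, -2.254, 0.002]
force: [-2.3, -7.8, 2.7]
finger_gap: 0.0501
finger_force: 4.5
time_s: 11.4
tool_pos: [0.5901, 0.1329, 0.0044]
ee_rot: [2.183, -2.254, 0.002]
force: [-0.4, -11.3, 3.1]
finger_gap: 0.0498
finger_force: 6.1
```

Converted, -0.001 m is -0.2, -0.0005 m is -0.1.

```bash
python3 nudge.py '-0.1,0,0,0,0,0,0.05;-0.2,0,0,0,0,0,0.05'; python3 nudge.py '-0.1,0,0,0,0,0,0.05;-0.2,0,0,0,0,0,0.05'
```

```text
time_s: 11.65
tool_pos: [0.5901, 0.1329, 0.0044]
ee_rot: [2.182, -2.253, 0.003]
force: [-0.6, -14.5, 4.2]
finger_gap: 0.0506
finger_force: 7.1
time_s: 11.9
tool_pos: [0.5901, 0.133, 0.0045]
ee_rot: [2.181, -2.252, 0.005]
force: [-1.6, -17.8, 4.2]
finger_gap: 0.0501
finger_force: 8.6
```

```bash
python3 nudge.py '4,0,0,0,0,0,0.05;10,0,0,0,0,0,0.05;12,0,-9,0,0,0,0.02;13.6,-6,-17,0,0,0,0;13.6,-16,-17,0,0,0,0;13.6,-24.8,-17,0,0,0,0;13.6,-24.8,-17,0,0,0,0;13.6,-24.8,-10,0,0,0,0;13.6,-24.8,-5.6,0,0,0,0;13.6,-24.8,-5.6,0,0,0,0'
python3 - <<'E'
from h import *
s=r.read_state()
M=R.from_rotvec(s["ee_rot"]).as_matrix();print(M.round(3))
ims=[]
for n,(x,y,w,h) in(("side",(200,160,120,90)),("wrist",(100,60,400,300))):
    c=grab(n);np.save(n+"6.npy",c,allow_pickle=True); ims.append(cv2.resize(c["img"][y:y+h,x:x+w],(400,300),interpolation=cv2.INTER_CUBIC))
cv2.imwrite("pics/p6.png",np.hstack(ims)[:,:,::-1])
E
```

```text
time_s: 13.15
tool_pos: [0.7107, 0.0653, 0.0299]
ee_rot: [2.185, -2.253, -0.004]
force: [0.6, -0.4, 0.4]
finger_gap: 0.0
finger_force: 0.0
[[-0.031 -1.    -0.004]
 [-1.     0.031 -0.001]
 [ 0.001  0.004 -1.   ]]
```

View pics/p6.png

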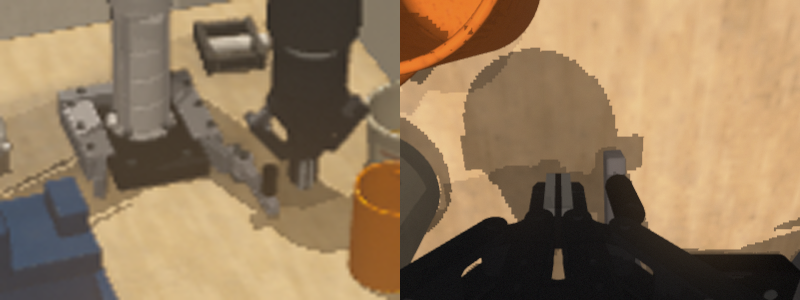

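Converted, -0.013 m is -2.6, -0.005 m is -1.

```bash
python3 nudge.py '0,1.6,0,0,0,0,0;0,2.8,0,0,0,0,0;-0.2,4,0,0,0,0,0;-0.4,5.2,0,0,0,0,0;-0.6,6.4,0,0,0,0,0;-1,7.6,0,0,0,0,0;-1.4,8.8,0,0,0,0,0;-2,10,0,0,0,0,0;-2.6,11.2,0,0,0,0,0'
python3 - <<'E'
from h import *
c0=np.load("wrist6.npy",allow_pickle=True).item()
c=grab("wrist");np.save("wrist7.npy",c,allow_pickle=True)
g=c["img"].max(2)
# print coarse map of dark around knob region
for y in range(120,200,8): print(y,"".join("#" if v<55 else ("+" if v<120 else ".") for v in g[y,240:360:2]))
g=c0["img"].max(2)
for y in range(120,200,8): print(y,"".join("#" if v<55 else ("+" if v<120 else ".") for v in g[y,240:360:2]))
E
```

```text
time_s: 14.38
tool_pos: [0.6564, 0.0805, 0.0322]
ee_rot: [2.187, -2.255, 0.0]
force: [1.6, -1.1, 0.3]
finger_gap: -0.0001
finger_force: 0.5
120 ............................................................
128 .........+..................................................
136 ..................+++.......................................
144 ...................++.......................................
152 ............................+++.............................
160 .........++................++++.............................
168 ............+........++..++....++++.........................
176 ++.......++.........++.++++...+++.+++.......................
184 +.+++......+++...+++++++..++++++++++........................
192 ++++++...++++++....++++...++++++++++........................
120 ............................................................
128 ............................................................
136 ............................................................
144 ............................................................
152 ............................................................
160 ............................................................
168 ............................................................
176 ............................................................
184 ............................................................
192 ............................................................
```

Run:
```python
from h import *
c=np.load("wrist7.npy",allow_pickle=True).item()
p=proj(c,(.634,.079,.058));print(p,proj(c,(.634,.079,.03)))
b=grab("side");q=proj(b,(.634,.079,.058));print(q, proj(b,(.634,.079,.03)))
for im,p in((c["img"],p),(b["img"],q)):
    x,y=p.round().astype(int); print(im.max(2)[max(0,y-24):y+25:4,x-30:x+31:3])
```

```text
[301.65999868 272.37943032] [294.52392321 243.96211239]
[267.59537716 210.78576208] [267.39645336 217.4063397 ]
[[ 28  25  24  24  21  22  21  22  22  25  25  26  27  81  94 120 120 119
  118 118 114]
 [ 35  28  30  30  24  18  22  20  24  24  25  26  25  27 112 122 123 120
  119 117 114]
 [ 41  27  26  25  27  22  17  25  23  20  24  25  26  26 107 122 122 120
  119 114 114]
 [ 44  20  18  22  25  20  19  21  25  22  25  25  26  22  46 117 118 116
  116 114 111]
 [ 48  25  23  19  20  17  16  20  15  23  21  24  27  26  25 112 119 118
  115 112 112]
 [ 55  20  20  20  22  18  16  20  19  20  21  22  20  25  24 104 121 119
  117 115 113]
 [ 21  21  21  22  20  19  16  17  17  20  17  18  20  24  24  79 122 119
  115 114 113]
 [ 18  18  23  24  18  18  22  18  19  19  21  20  20  25  21  93  88  88
  103 111 112]
 [ 19  18  22  19  17  19  18  21  17  15  16  20  19  26  26  25  28  29
   29  30  39]
 [ 19  20  15  16  18  20  21  19  21  22  19  22  32  23  25  25  27  29
   27  31  31]
 [ 18  18  16  18  19  19  19  17  21  20  22  23  20  20  23  24  27  33
   34  29  30]
 [ 17  17
[... 627 characters left out ...]
8  68  69  69  70  69  85  93  74  74  74  73 194 193 198 199
  198 199 218]
 [ 73  73  73  70  69  70  70  70  82  90  71  75 106  87 195 192 201 200
  199 213 215]
 [ 69  69  79 103 138 141 143 141 145  97  73  92 107 123 159 196 196 199
  199 217 217]
 [211 209 214 213 196 145 148 143 124 126 108 125 129 129 127 125 159 165
  215 217 217]
 [216 212 214 211 208 212 200 152 151 121 114 151 150 154 155 150 150 153
  172 215 216]
 [213 213 210 216 215 213 217 152 153 149 149 151 153 154 153 152 154 153
  153 211 216]
 [209 215 211 213 217 215 213 209 210 213 151 151 154 155 157 152 154 157
  156 221 219]
 [208 208 208 212 213 211 211 213 212 214 216 215 213 154 154 154 170 214
  218 214 218]]
```

Converted, 0.036 m is 7.2, 0.028 m is 5.6.

```bash
python3 nudge.py '2.8,-1,0,0,0,0,0;7.2,0,0,0,0,0,0;7.2,7.2,0,0,0,0,0;7.2,7.2,0,0,0,0,0;5.6,7.2,0,0,0,0,0;4,7.2,0,0,0,0,0;2.8,7.2,0,0,0,0,0;1.6,7.4,0,0,0,0,0;0.4,7.6,0,0,0,0,0;-0.8,7.8,0,0,0,0,0;-2,8,0,0,0,0,0;-3.2,8,0,0,0,0,0;-4.4,8,0,0,0,0,0;-5.2,8,0,0,0,0,0;-5.8,8,0,0,0,0,0'; python3 nudge.py '-0.2,0,0,0,0,0,0;-0.6,0,0,0,0,0,0'
```

```text
time_s: 16.35
tool_pos: [0.6001, 0.0962, 0.0292]
ee_rot: [2.146, -2.224, -0.019]
force: [-76.7, -35.1, 41.8]
finger_gap: 0.0001
finger_force: 41.3
time_s: 16.6
tool_pos: [0.5986, 0.1002, 0.0291]
ee_rot: [2.145, -2.222, -0.023]
force: [-82.6, -34.1, 44.2]
finger_gap: -0.0002
finger_force: 42.9
```

```bash
python3 nudge.py '1.2,2,0,0,0,0,0;4,2.4,0,0,0,0,0;7,2.4,0,0,0,0,0'
python3 - <<'E'
from h import *
b=grab("scene");c=grab("wrist");s=grab("side")
np.save("w8.npy",c,allow_pickle=True)
f=lambda g,x,y,w,h:cv2.resize(g["img"][y:y+h,x:x+w],(400,300),interpolation=cv2.INTER_CUBIC)
cv2.imwrite("pics/p8.png",np.vstack([np.hstack([f(b,190,140,120,90),f(s,200,160,120,90)]),np.hstack([f(c,0,0,512,384),f(c,150,150,240,180)])])[:,:,::-1])
E
```

```text
time_s: 16.98
tool_pos: [0.6053, 0.0787, 0.0326]
ee_rot: [-2.187, 2.254, -0.001]
force: [0.6, 0.4, -0.3]
finger_gap: 0.0002
finger_force: 0.0
```

View pics/p8.png

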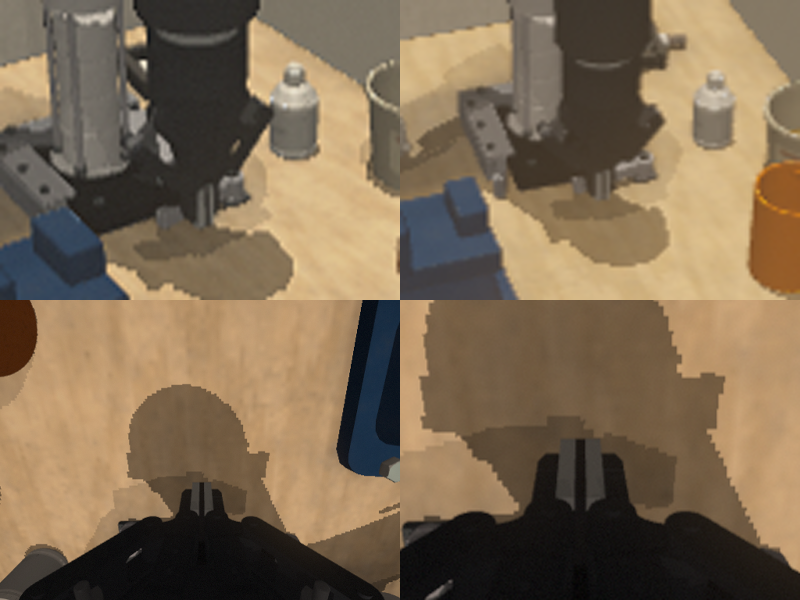

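Run:
```python
from h import *
b=grab("scene");s=grab("side")
p=(190+168*.3,140+207*.3);q=(200+181*.3,160+178*.3)
print(p,q,tri(b,p,s,q),onz(b,p,.023),onz(s,q,.023))
for h in((.6738,.132,.024),(.608,.134,.058),(.592,.134,.023)): print(((proj(b,h)-[190,140])/.3).round(),((proj(s,h)-[200,160])/.3+[400,0]).round())
```

```text
(240.4, 202.1) (254.3, 213.4) (array([0.5999278 , 0.11491737, 0.02810124]), np.float64(0.0010686388744247822)) [0.60364156 0.12064933 0.023     ] [0.60215435 0.12197088 0.023     ]
[231. 174.] [643. 159.]
[163. 162.] [583. 143.]
[147. 204.] [568. 173.]
```

Units first: shifts go in units of 5 mm and turns go in units of 0.05 rad. So -0.05 m is -10, -0.03 m is -6.

```bash
python3 nudge.py '0.8,0,-10,0,0,0,0;0,0,-22,0,0,0,0;0,0,-34,0,0,0,0;-6,0,-44,0,0,0,0;-10,0,-48,0,0,0,0;-10,0,-48,0,0,0,0;-10,0,-48,0,0,0,0'
python3 - <<'E'
from h import *
c=grab("wrist");np.save("w9.npy",c,allow_pickle=True);print(r.read_state()["tool_pos"])
im=c["img"]
for n,P in(("piv",(.6738,.132,.024)),("shutend",(.592,.134,.023)),("shutknob",(.608,.134,.058)),("k155",(.614,.1044,.058)),("tail L",(.54,.144,.022)),("tailR",(.64,.144,.022))): print(n,proj(c,P).round(1))
g=im.max(2)
for y in range(130,250,4): print(y,"".join("#" if v<45 else ("+" if v<90 else ("-" if v<150 else ".")) for v in g[y,150:350:2]))
E
```

```text
time_s: 18.1
tool_pos: [0.6061, 0.1289, 0.2709]
ee_rot: [2.186, -2.254, -0.001]
force: [-0.5, 0.1, -0.7]
finger_gap: 0.0
finger_force: 0.0
[0.60602225 0.12855717 0.27065429]
piv [209.8 163.1]
shutend [266.8 162.6]
shutknob [255.6 168.9]
k155 [250.2 146.6]
tail L [302.8 168.2]
tailR [233.9 170.2]
130 ...............................----------------------------------...................................
134 ...............................-.---------.----------------------------.............................
138 ..............................-----.-----------------------------------.............................
142 ..............................-----------------------------------------.............................
146 ..............................-----------------------------------------.............................
150 ...................................----------------++++----------------.............................
154 ............................------++--------------+#####-----------------...........................
158 .................................--.--------------+#####--------
[... 1646 characters left out ...]
................+#..-++--------------++--+##+------++-----------------
226 .....................................-++......+#--.++--------------++--+##+------+++----------------
230 ....................................-.........-+--.++---------------++-###+-------------------------
234 ..............................................-++++++###++++--------+++###--------------------------
238 ..............................................-++++++###++++--------+++###--------------------------
242 ............................................+++#+++++###+++++++++----+++##--------------------------
246 ......................................--..+#####+++++###+++++######--+++++------+++---------------++
```

```bash
python3 nudge.py '8.4,-1,12,0,0,0,0;8.4,-1,24,0,0,0,0;8.4,-1,36,0,0,0,0;8.4,-1,45,0,0,0,0;8.4,-1,48,0,0,0,0;8.4,-1,48,0,0,0,0;7.2,-1,48,0,0,0,0;6.4,-1,48,0,0,0,0;5.6,-1,48,0,0,0,0;4.8,-1,48,0,0,0,0;4,-1,48,0,0,0,0'; python3 nudge.py '-0.4,0,0,0,0,0,0;-0.8,0,0,0,0,0,0'
```

```text
time_s: 19.52
tool_pos: [0.6106, 0.1088, 0.0324]
ee_rot: [2.186, -2.255, 0.0]
force: [-0.7, -1.8, 0.6]
finger_gap: 0.0001
finger_force: 0.6
time_s: 19.77
tool_pos: [0.6107, 0.1127, 0.0321]
ee_rot: [2.186, -2.255, -0.0]
force: [-1.3, -1.5, 0.6]
finger_gap: -0.0002
finger_force: 0.5
```

Pushing the latch smoothly; continue to its stop.

Converted, -0.003 m is -0.6, -0.002 m is -0.4.

```bash
python3 nudge.py '-0.4,0,0,0,0,0,0;-0.6,0,0,0,0,0,0';python3 nudge.py '-0.2,0,0,0,0,0,0;-0.4,0,0,0,0,0,0';python3 nudge.py '-0.2,0,0,0,0,0,0;-0.4,0,0,0,0,0,0'
```

```text
time_s: 20.02
tool_pos: [0.6109, 0.1158, 0.0322]
ee_rot: [2.187, -2.255, -0.0]
force: [-0.2, -1.5, -0.8]
finger_gap: -0.0
finger_force: 0.5
time_s: 20.27
tool_pos: [0.6108, 0.1162, 0.0322]
ee_rot: [2.184, -2.254, 0.002]
force: [-0.4, -8.1, -0.0]
finger_gap: 0.0004
finger_force: 4.2
time_s: 20.52
tool_pos: [0.6108, 0.1164, 0.0322]
ee_rot: [2.182, -2.253, 0.004]
force: [1.0, -14.0, 0.8]
finger_gap: 0.0001
finger_force: 7.1
```

```bash
python3 nudge.py '-0.2,0,0,0,0,0,0;-0.2,0,0,0,0,0,0'
```

```text
time_s: 20.78
tool_pos: [0.6107, 0.1164, 0.0322]
ee_rot: [2.18, -2.253, 0.005]
force: [0.2, -15.6, 0.5]
finger_gap: 0.0001
finger_force: 7.6
```

Converted, -0.24 m is -48, -0.18 m is -36.

```bash
python3 nudge.py '4,0,0,0,0,0,0.0;7,0,0,0,0,0,0;7,0,-12,0,0,0,0.0;7,0,-24,0,0,0,0;4,0,-36,0,0,0,0;-2,1,-48,0,0,0,0;-2,1,-48,0,0,0,0;-2,1,-48,0,0,0,0'
python3 - <<'E'
from h import *
c=grab("wrist");np.save("w10.npy",c,allow_pickle=True);s=r.read_state();print(s["tool_pos"],s["joints"].round(2))
g=c["img"].max(2)
for n,P in(("piv",(.6738,.132,.024)),("shutend",(.592,.134,.023)),("shutknob",(.608,.134,.058)),("tail L",(.54,.144,.022)),("tailR",(.64,.144,.022))): print(n,proj(c,P).round(1))
for y in range(142,206,3): print(y,"".join("#" if v<45 else ("+" if v<90 else ("-" if v<150 else ".")) for v in g[y,190:320:2]))
E
```

```text
time_s: 21.78
tool_pos: [0.6064, 0.1312, 0.2723]
ee_rot: [-2.187, 2.254, 0.001]
force: [0.1, 0.5, -0.7]
finger_gap: -0.0001
finger_force: 0.0
[0.60610786 0.13080084 0.27101304] [ 0.53  0.1   0.22 -0.   -1.69 -0.57]
piv [210.4 160.9]
shutend [267.4 160.5]
shutknob [256.1 166.6]
tail L [303.3 166.1]
tailR [234.5 168. ]
142 ..........-----------------------------------------..............
145 ..........-----------------------------------------..............
148 ...............-------------------------------------.............
151 ...........--..-------------------------------------.............
154 ........----------------------------------------------...........
157 ..............------------------+##+------------------...........
160 .........---+....--------------+####+------------------......-...
163 .........----.......----------++#####-------------------.....+++-
166 ..............-++-++...+#+#######################++#+++++...++-..
169 ........-------...-+-..++###########################+++++-.-++...
172 ........-------....++..+#+###########################++++--++-...
175 .........-------....++.++############################++++-+++....
178 .........--------...-+-++###++++#################+++###+#-++-....
181 .........--------....-++++##+++##################+++####++++--.-.
184 .........---..--++...-+++++#############################+++----++
187 .........------+++-.--++++++############################+++-++---
190 ...............-...-......+++##########################---------.
193 ...............-..........++++#########################----------
196 ...............-.-+.......++++#########################-------++-
199 ...............--++-......+++##########################-------++-
202 ...............-..-.......++######+----------##########----------
205 ...............-..........+#####+--------------+#######----------
```

Converted, 0.02 m is 4, 0.46 m is 92.

```bash
python3 nudge.py '20,4,0,0,0,0,0.085;92,23.6,0,0,0,0,0.085;92,23.6,0,0,0,0,0.085;92,23.6,0,0,0,0,0.085;92,23.6,0,0,0,0,0.085;92,23.6,0,0,0,0,0.085;92,23.6,10,0,0,0,0.085;92,23.6,20,0,0,0,0.085;92,23.6,20,0,0,0,0.085;92,23.6,20,0,0,0,0.085' 30
python3 - <<'E'
from h import *
c=grab("wrist");np.save("w11.npy",c,allow_pickle=True);s=r.read_state();print(s["tool_pos"],R.from_rotvec(s["ee_rot"]).as_matrix().round(3))
c2=np.load("w2.npy",allow_pickle=True).item()
P=[]
for k in(c,c2):
    p=proj(k,(.474,-.324,.034));x,y=p.round().astype(int)-45; x=max(x,0);y=max(y,0); g=k["img"][y:y+90,x:x+90]
    m=((g.min(2)>150)&((g.max(2).astype(int)-g.min(2))<25)).astype(np.uint8)
    cs=max(cv2.findContours(m,0,2)[0],key=cv2.contourArea);e=cv2.fitEllipse(cv2.convexHull(cs));q=(e[0][0]+x,e[0][1]+y);P.append(q)
    print(p,q,e[1],onz(k,q,.034))
print(tri(c,P[0],c2,P[1]))
E
```

```text
time_s: 23.08
tool_pos: [0.473, -0.3255, 0.1704]
ee_rot: [2.184, -2.256, -0.005]
force: [0.3, 1.0, 0.7]
finger_gap: 0.0852
finger_force: 0.0
[ 0.47416459 -0.32532171  0.17271394] [[-0.031 -1.    -0.001]
 [-1.     0.031 -0.001]
 [ 0.001  0.001 -1.   ]]Traceback (most recent call last):
  File "<stdin>", line 8, in <module>
cv2.error: OpenCV(4.12.0) /io/opencv/modules/imgproc/src/shapedescr.cpp:361: error: (-201:Incorrect size of input array) There should be at least 5 points to fit the ellipse in function 'fitEllipseNoDirect'
```

Run:
```python
from h import *
P=[];K=[]
for f,t in(("w11.npy",80),("w2.npy",165)):
    k=np.load(f,allow_pickle=True).item();K.append(k)
    p=proj(k,(.474,-.324,.034));x,y=np.maximum(p.round().astype(int)-45,0); g=k["img"][y:y+90,x:x+90]
    sat=g.max(2).astype(int)-g.min(2); m=((g.min(2)>t)&(sat<25)).astype(np.uint8)
    if f=="w11.npy":
        for v in range(0,90,4): print("".join("#" if a and b>40 else("." if b>60 else "-") for a,b in zip(sat[v,::2]<18,g.max(2)[v,::2])))
    cs=cv2.findContours(m,0,2)[0]
    if not cs: continue
    cs=max(cs,key=cv2.contourArea)
    if len(cs)<5: continue
    e=cv2.fitEllipse(cv2.convexHull(cs));q=(e[0][0]+x,e[0][1]+y);P.append(q)
    print(p,q,e[1],onz(k,q,.034))
if len(P)==2: print(tri(K[0],P[0],K[1],P[1]))
```

```text
.............................................
.............................................
.............................................
.............................................
......................##.....................
.................############................
...............##............##..............
.............#..................#............
.................................#...........
.............................#...............
.............................................
..............#..............................
.............................................
...............#.............................
.............................................
.............................................
.............................................
.............................................
.............................................
.............................................
.............................................
.............................................
.............................................
[255.71091633 183.04798197] (np.float64(255.531982421875), np.float64(181.8036766052246)) (46.62299346923828, 47.68110656738281) [ 0.4741415  -0.32537236  0.034     ]
[315.58109084  84.96776867] (np.float64(315.34032440185547), np.float64(84.88623046875)) (44.816932678222656, 49.05675506591797) [ 0.47425012 -0.32411094  0.034     ]
(array([ 0.47392777, -0.32432894,  0.03118835]), np.float64(0.0006297304969550896))
```

Converted, 0.152 m is 30.4, 0.1 m is 20.

```bash
python3 nudge.py '0,0,10,0,0,0,0.085;0,0,20,0,0,0,0.085;0,0,27,0,0,0,0.085;0,0,30.4,0,0,0,0.085;0,0,30.4,0,0,0,0.085;0,0,30.4,0,0,0,0.045;0,0,30.4,0,0,0,0.045;0,0,30.4,0,0,0,0.045;0,0,30.4,0,0,0,0.045' 40; python3 nudge.py '0,0,-4,0,0,0,0.045;0,0,-10,0,0,0,0.045;0,0,-22,0,0,0,0.045;0,0,-34,0,0,0,0.045;0,0,-46,0,0,0,0.045;0,0,-58,0,0,0,0.045;0,0,-64,0,0,0,0.045;0,0,-64,0,0,0,0.045'
```

```text
time_s: 24.25
tool_pos: [0.4754, -0.3259, 0.0227]
ee_rot: [-2.186, 2.254, -0.006]
force: [-0.3, 1.7, 5.8]
finger_gap: 0.05
finger_force: 41.4
time_s: 25.25
tool_pos: [0.4746, -0.3257, 0.3438]
ee_rot: [-2.185, 2.254, -0.008]
force: [-0.1, -0.1, -1.4]
finger_gap: 0.0498
finger_force: 41.8
```

```bash
python3 nudge.py '-10,-1.6,0,0,0,0,0.045;-22,-3.4,0,0,0,0,0.045;-34,-5.4,0,0,0,0,0.045;-46,-7.2,0,0,0,0,0.045;-58,-9.2,0,0,0,0,0.045;-70,-11,0,0,0,0,0.045;-82,-12.8,0,0,0,0,0.045;-94,-14.8,0,0,0,0,0.045;-106,-16.6,0,0,0,0,0.045;-118,-18.4,0,0,0,0,0.045;-124,-19.8,0,0,0,0,0.045;-126,-19.8,0,0,0,0,0.045;-126,-19.8,0,0,0,0,0.045' 40
python3 - <<'E'
from h import *
s=r.read_state();print(s["tool_pos"],s["joints"].round(2),s["finger_gap"])
for n in("wrist","scene","side"):
    c=grab(n);np.save(n+"12.npy",c,allow_pickle=True)
    print(n,"ring",proj(c,(.5925,.234,.198)).round(1),"hand puck top/bottom",proj(c,s["tool_pos"]+[0,0,.012]).round(1),proj(c,s["tool_pos"]-[0,0,.022]).round(1))
    u,v=proj(c,(.5925,.234,.198)).round().astype(int)
    S=4 if n=="wrist" else 1
    g=c["img"]; sat=g.max(2).astype(int)-g.min(2)
    for y in range(v-18*S,v+14*S,2 if S>1 else 1):
        if 0<=y<384: print(y,"".join(("#" if b>150 else("+" if b>90 else "-")) if a<22 else "." for a,b in zip(sat[y,u-30*S//1:u+30*S:2 if S>1 else 1],g.max(2)[y,u-30*S:u+30*S:2 if S>1 else 1])))
E
```

```text
time_s: 26.88
tool_pos: [0.5925, 0.3015, 0.3391]
ee_rot: [2.186, -2.254, -0.0]
force: [-0.0, -0.5, -0.9]
finger_gap: 0.0502
finger_force: 41.9
[0.59246016 0.30145989 0.33907566] [ 0.77  0.26  0.53 -0.   -1.84 -0.8 ] 0.050211684459777306
wrist ring [254.8 115.3] hand puck top/bottom [256.5 260.6] [256.7 231.9]
43 ................................+...+++++++++++++++---------.......................#....................................
45 ..............................#....-++#+.....------.------........................+###..................................
47 ..............................++++--###+.....--------------------------------.....####..................................
49 ..............................+++++++###+....--------------------------------....-####..................................
51 ..............................+++++++###+....--------------------------------....+###...................................
53 ...............................+++++-####-...--------------------------------....####...................................
55 ..............................++++++++###+
[... 10788 characters left out ...]
.........................+........................
158 .....................++..#.........##.......................
159 .....................+++++.........++..+....................
160 .....................-++.............+.+....................
161 ......................+...............++....................
162 ......................+.....................................
163 ......................-...............+.....................
164 ......................-...............+.....................
165 ......................-...+...........+.....................
166 .......................+..+...........+.....................
167 .......................+.++...........+.....................
```

Run:
```python
from h import *
c=np.load("wrist12.npy",allow_pickle=True).item();g=cv2.cvtColor(c["img"],cv2.COLOR_RGB2GRAY)
for u in(245,255,265):print("col",u,"from 66",g[66:82,u],"from 138",g[138:156,u])
for v in(105,112,119): print("row",v,"from 212",g[v,212:232],"from 280",g[v,280:302])
cs=cv2.HoughCircles(cv2.GaussianBlur(g,(3,3),0)[50:170,200:310],cv2.HOUGH_GRADIENT_ALT,1.5,5,param1=150,param2=.6,minRadius=20,maxRadius=48)
if cs is not None:
  for q in cs[0]: print(q+[200,50,0],onz(c,(q[0]+200,q[1]+50),.198))
```

```text
col 245 from 66 [ 54  56  54  54  55  55  55 123 202 230 230 221 178 123 118 114] from 138 [102 109 112 113 116 115 115 116 133 153 152 139 118  93  87  88  90  99]
col 255 from 66 [ 55  55  55  54  55  56 158 227 230 225 194 142 113 111 108 106] from 138 [ 91  94  98 107 111 112 113 111 114 117 133 150 146 128 109 102 102 101]
col 265 from 66 [ 56  56  56  57  57  58  57 121 204 232 229 218 172 117 112 108] from 138 [ 98 105 107 110 109 108 110 111 127 146 149 141 123 107 104 103 101 103]
row 105 from 212 [149  93  75  68  67  79 126 144 144 135 112 104 103  99  98  96  93 113
  78  45] from 280 [ 57  58  77  98 106 111 113 117 121 191 226 229 227 212 207 204 203 132
  97  83  72  80]
row 112 from 212 [198 148 119 118 117 131 142 145 141 119 106 105 103 102 102  98  95  94
  69  48] from 280 [ 57  58  57  88 103 107 109 112 115 125 197 228 230 223 211 203 201 204
 205 202 199 200]
row 119 from 212 [163 135 118 118 118 109 129 141 144 138 116 107 109 108 106 104 101  96
  86  58] from 280 [ 57  60  83 102 108 113 116 119 119 186 225 229 227 212 204 202 200 203
 203 200 198 201]
[257.         111.5         36.72740936] [0.59017929 0.23048187 0.198     ]
[257.         111.5         25.27117157] [0.59017929 0.23048187 0.198     ]
```

```bash
python3 nudge.py '6,-0.2,0,0,0,0,0.045;12,-0.34,0,0,0,0,0.045;14,-0.34,0,0,0,0,0.045;14,-0.34,10,0,0,0,0.045;14,-0.34,18,0,0,0,0.045;14,-0.34,21,0,0,0,0.045;14,-0.34,22,0,0,0,0.045;14,-0.34,22,0,0,0,0.045' 40
python3 - <<'E'
from h import *
s=r.read_state();print(s["tool_pos"],s["force"])
E
python3 nudge.py '0,0,1.2,0,0,0,0.045;0,0,2.4,0,0,0,0.045;0,0,3.6,0,0,0,0.045;0,0,3.6,0,0,0,0.045'
```

```text
time_s: 28.02
tool_pos: [0.5927, 0.2315, 0.232]
ee_rot: [-2.185, 2.254, -0.001]
force: [-0.7, -1.0, -0.0]
finger_gap: 0.0502
finger_force: 41.9
[0.59267576 0.23147831 0.23200326] [-0.67215095 -1.00214208 -0.01394168]
time_s: 28.52
tool_pos: [0.5919, 0.2312, 0.2114]
ee_rot: [2.186, -2.255, -0.0]
force: [0.2, 0.4, -1.1]
finger_gap: 0.0499
finger_force: 41.9
```

```bash
python3 nudge.py '0,0,0.8,0,0,0,0.045;0,0,1.4,0,0,0,0.045;0,0,2,0,0,0,0.045;0,0,2,0,0,0,0.045'
```

```text
time_s: 29.02
tool_pos: [0.5921, 0.2313, 0.2019]
ee_rot: [2.186, -2.255, -0.0]
force: [0.1, -0.5, -1.0]
finger_gap: 0.0501
finger_force: 41.9
```

Converted, -0.07 m is -14, -0.138 m is -27.6.

```bash
python3 nudge.py '0,0,0,0,0,0,0.055;0,0,0,0,0,0,0.06;0,0,0,0,0,0,0.07;0,0,0,0,0,0,0.07;0,0,0,0,0,0,0.07;0,0,-6,0,0,0,0.08;0,0,-18,0,0,0,0.08;-14,0,-27.6,0,0,0,0.08;-14,0,-27.6,0,0,0,0.08;-14,0,-27.6,0,0,0,0.08'
python3 - <<'E'
from h import *
s=r.read_state();print(s["tool_pos"])
c=grab("wrist");np.save("w13.npy",c,allow_pickle=True);g=cv2.cvtColor(c["img"],cv2.COLOR_RGB2GRAY)
u,v=proj(c,(.592,.231,.198)).round().astype(int);print(u,v,proj(c,(.592,.231,.192)),proj(c,(.592,.231,.158)))
for y in range(v-44,v+46,3): print(y,"".join("%x"%(x//16) for x in g[y,u-46:u+47:2]))
E
```

```text
time_s: 30.28
tool_pos: [0.5944, 0.3028, 0.3406]
ee_rot: [-2.188, 2.253, -0.0]
force: [-0.7, 0.7, -1.2]
finger_gap: 0.0801
finger_force: 0.0
[0.59441761 0.30279263 0.3405904 ]
257 110 [257.50755356 110.01039873] [257.54946524 108.68537793]
66 6589874333333333333333333333333333333348a9aaaaa
69 bcbbbccccc33333333333333333333333333334cccccccc
72 bcbbbccccc333333359dddddddddb8533333335cccccca8
75 a547bccccc33338deddca999999bddeec533335ccccca53
78 b644bccccc439ddc977666666666667bded6336cccccca9
81 abcbcbcccc9dec8766666566555666666adeb47cccccccc
84 9bcbbccccddd87766547888888bea456666add8cccccccc
87 8ccbbbccbdb776644889bcddddcbc97356669ddcccccccc
90 7ccbbcccda7767648bdeeeeeeeeeeec7466666cdccccccb
93 8ccbbcbdc776527bdeeeeeedddeeeeeec735668ddcccccb
96 9ccbbbdc866526accccb7ceeeedbbdeeec63666bedccccc
99 9bcbaac6655338888878888bceeeebceeec54666cecccaa
102 ab856886555268887788888888deeedbeeec4567becc744
105 bb43488665538888788888888888beecdeed65669dcca67
108 bb8678766555888688888888888888de9eee94666dcccbc
111 bb76787666568887888888888888888b8eeeb5666dbccbc
114 b87768866666888788888888888888886deeb5668ebccbb
117 b677688666548887888888888888888878be7667adcbcbb
120 c8765787666378887888888888888887888b6667cdcbcbb
123 7776568866654888878888888888887888855679dbcbcbb
126 757655787666558888778888888886888865566cdbcba9b
129 756335588666656788887777777788888656667da6cb535
132 766334558876666468888888888888876666678655a9869
135 75544444489766666567888888887666666688655579999
138 75544444337887666666556666666666667886533355799
141 b8554443334478876666666666666666788655543355579
144 b9889644444445789877666666667888865555555555555
147 bb99a9899a9655555788998888888765555666665555556
150 bbbbbbaaaaaaa8655555556666666666665666666655556
153 bbbbbbbbaaaaa9986556665666666666656666666556555
```

Converted, 0.148 m is 29.6, 0.144 m is 28.8.

```bash
python3 nudge.py '6,0.4,0,0,0,0,0;12,0.4,0,0,0,0,0;14.2,0.4,0,0,0,0,0;14.2,0.4,10,0,0,0,0;14.2,0.4,20,0,0,0,0;14.2,0.4,26,0,0,0,0;14.2,0.4,28,0,0,0,0;14.2,0.4,28.8,0,0,0,0;14.2,0.4,29.6,0,0,0,0;14.2,0.4,29.6,0,0,0,0'; python3 nudge.py '0,0,0.4,0,0,0,0;0,0,0.8,0,0,0,0'
```

```text
time_s: 31.58
tool_pos: [0.5904, 0.2306, 0.1931]
ee_rot: [-2.186, 2.255, -0.0]
force: [0.4, -0.7, 0.2]
finger_gap: 0.0004
finger_force: 0.0
time_s: 31.82
tool_pos: [0.5914, 0.2305, 0.1922]
ee_rot: [-2.184, 2.252, -0.004]
force: [-1.9, -0.8, 14.1]
finger_gap: -0.0001
finger_force: 6.9
```

Converted, -0.144 m is -28.8, -0.14 m is -28.

```bash
python3 nudge.py '0,0,-4,0,0,0,0;0,0,-16,0,0,0,0;0,0,-28,0,0,0,0;-14.2,0,-28.8,0,0,0,0;-14.2,0,-28.8,0,0,0,0;-14.2,0,-28.8,0,0,0,0'
python3 - <<'E'
from h import *
s=r.read_state();print(s["tool_pos"],s["force"])
c=grab("wrist");np.save("w14.npy",c,allow_pickle=True);g=cv2.cvtColor(c["img"],cv2.COLOR_RGB2GRAY)
cs=cv2.HoughCircles(cv2.GaussianBlur(g,(3,3),0)[50:170,200:310],cv2.HOUGH_GRADIENT_ALT,1.5,3,param1=120,param2=.5,minRadius=14,maxRadius=48)
print(cs+[200,50,0] if cs is not None else None)
# predicted ellipses of puck top at .192 vs higher
for z in(.158,.192,.198,.205):
    e=[proj(c,(.592+a,.231+b,z)) for a,b in((.026,0),(-.026,0),(0,.026),(0,-.026))];print(z,np.array(e).round(1).tolist())
u,v=257,110
for col in(247,257,267): print(col,g[78:94,col],g[128:144,col])
for row in(103,110,117): print(row,g[row,222:242],g[row,274:292])
E
```

```text
time_s: 32.58
tool_pos: [0.5923, 0.302, 0.3319]
ee_rot: [2.187, -2.254, 0.0]
force: [-0.3, 0.8, 0.2]
finger_gap: -0.0001
finger_force: 0.0
[0.59225626 0.30201656 0.33194495] [-0.31932963  0.75353723  0.21507938]
[[[255.5        113.          38.19795227]
  [246.5         90.5         41.05549622]
  [255.5        113.          27.57658768]
  [255.5        113.          18.28012085]]]
0.158 [[231.7, 110.8], [279.1, 109.3], [256.1, 134.0], [254.6, 84.7]]
0.192 [[228.6, 112.3], [281.6, 110.7], [255.9, 138.2], [254.2, 83.1]]
0.198 [[228.0, 112.6], [282.1, 111.0], [255.9, 139.1], [254.1, 82.8]]
0.205 [[227.3, 113.0], [282.8, 111.3], [255.8, 140.1], [254.1, 82.4]]
247 [116 111 108 105 102  85 100 136 143 155 159 195 232 235 234 234] [135 123 124 136 138 138 137 139 139 129 109 103 105 110 112 112]
257 [107 106 103  95 134 163 142 148 172 203 225 234 234 233 235 235] [141 141 142 130 122 135 142 142 141 140 137 123 104 102 108 109]
267 [132 112 110 106 104 102  86  95 133 159 177 182 211 229 233 233] [116 129 139 139 140 140 140 141 130 113 104 101 106 109 108 108]
103 [103  99  97  97  95  92 103  84  56  74 112 135 142 142 142 142 142 142
 135 113] [231 233 233 233 227 199 142  81  69  92 102 107 112 114 117 166 211 228]
110 [102 101 100  99  97  93  92  93 112 128 139 143 141 141 143 141 114 124
 139 141] [215 233 232 232 231 230 222 197 118  70  94 104 108 110 109 113 147 200]
117 [109 107 103 103 102  96  94  95 107 124 135 139 140 139 138 140 120 118
 134 141] [131 144 144 194 208 229 224 191 109  86 100 106 111 114 120 121 188 224]
```

```bash
python3 -c "
from cell import r
print(r.close_job())"
```

```text
the job is handed in; nothing more can be done
None
```

I handed the job in at about 33 s: the magazine is home against the end stop, the latch is shut and the fifth puck lies flat on the stack. One latch push jammed on the knob, with the last readings at about 100 N at the wrist (limit 120 N); I backed off and redid it gently.

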